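# Sweep wax chips off the slab and hold the scraper over the warmer

## Robot

A 6-joint arm with a two-finger parallel gripper is mounted at the origin on the work surface. World frame = base frame: x ahead of the robot, y to its left, z up, the work surface at z = 0. Lengths are in m, angles in rad, forces in N, time in s.
With the tool pointing down it reaches from about 0.275 to 0.875 m from the base axis. Payload 12.5 kg.
Tool frame: the origin (TCP) lies at the very end of the fingers, on their centre line; the grasp point (between the pads) lies 19 mm behind it (arm.hold_point_z is the distance from the TCP to the grasp point, in m); z points along the fingers, y is the direction in which the jaws open and shut (so a half turn about z gives the same grasp; the last joint's range is limited). The gripper opens to 85 mm and grips with 20 to 120 N. Pads are 22 mm wide; open, the fingers measure 114 mm over their backs; the gripper's body (76 mm by 85 mm) begins 54 mm behind the grasp point. The pads swing forward as they close: fully open they stand 13 mm farther back than shut.
Start: joints at [1.084, 0.351, 1.652, -0, 1.139, -0.085], TCP at [0.215, 0.506, 0.231] pointing down, gripper open.
Joint ranges: [-2.75, 2.75], [-0.79, 2.1], [0.01, 2.65], [-1.57, 4.71], [0.07, 3.14], [-2.87, 2.87]. Speed limits (rad/s): [2.22, 2.22, 2.79, 3.14, 3.14, 3.14].

## Interface

Orientations are given as a 3x3 rotation matrix whose columns are the frame's x, y, z axes.
In Python, from rig import arm, viewer, spotter gives the robot as it stands.
- The arm moves only by the tool apply_moves, never from a script. Its argument "targets" is a list of rows, each an object of numbers: "x", "y", "z": the shift along the tool's x, y, z in m; "wx", "wy", "wz": the turn, a rotation vector about the tool's x, y, z in degrees; "claw": the opening, from 0 (shut) to 1 (fully open). In form: [{"x": .., "y": .., "z": .., "wx": .., "wy": .., "wz": .., "claw": ..}, ...]. A call has 1 to 12 rows; each row shifts and turns the commanded pose from where the row before left it, along the tool's axes as they then stand; what a row does not reach is not made up. A row lasts 1/12 s, in which the tool goes at most 41.7 mm and 7.16 degrees, less where a joint would pass 70% of its speed; a pose out of reach is approached as far as the arm can. A call with a gripper value outside its range is refused whole. The fingers move at their own pace and stop on an object; the grip force is fixed at half the most. Time passes only in rows, so rows that do not move let the fingers close. It gives the time, the measured TCP pose, the force and the opening at its end, in the units of the state.
- arm.state(): the state, without advancing time (a new reading comes with each control period).
- viewer.read_camera(name): name is "scene" or "side" or "wrist"; returns the picture (480x640x3 uint8, red, green, blue); there is no depth.
- viewer.get_calibration(name): a dict with "fx", "fy", "cx", "cy" (pixels), "distortion" ([k1, k2, p1, p2, k3] as OpenCV has them; the pictures are not rectified), "R" (3x3) and "t" (3): a world point X has camera coordinates R X + t; the wrist camera has in their place "tool_from_camera" (4x4, takes a point from camera to tool coordinates, whose origin is the TCP and whose axes are the flange's). Camera axes: x right, y down, z forward; pixel columns grow to the right and rows downward; lengths in m; the calibration is good to about 2 mm. A picture is of the moment at which its call begins: read the wrist's pose just before it. get_calibration takes no time and is no camera call.
- arm.hand_in(): hands the job in, once; it reports no verdict.
Trained networks look in the newest picture that a camera, given by its name, has taken for a name from the list of things; names that differ only in an ending like _2 or _b are one class to them, and where a whole thing is asked for, a point or a joint stands for the part that bears it (a point fixed in the world has none). Each returns a list of dicts, best first, with "p" (0 to 1); they miss things now and then, are a little off and sometimes report something else, mostly with a low value. They report only what shows in the picture. A call takes as long as a camera call.
- spotter.look_for(camera, query): "point" ([x, y, z] in m, in the coordinates of the camera as it stood for that picture, good to about 4 mm: the middle of the surface that is visible of it).
The state is a dict: "clock": time; "joints": joint angles; "joint_velocities": joint speeds; "effort": joint torques, N m; "tcp_pos": TCP position; "tool_rot": TCP orientation; "wrist_force": force on the tool from outside, world axes, zero at the start; "wrist_torque": the same for the moment, N m; "grip_width": opening from 0.0 (shut) to 1.0 (fully open).
Only numpy, scipy, OpenCV 4.12 (cv2) and the standard library are available. Lean on these libraries where they do the work, as an engineer would, in place of code of your own. Each camera call takes 0.05 s, during which the arm holds its last target. There are 200 camera calls.

## Task

Pick up the scraper block by its blue grip and, with the block alone (no fingers on the wax), sweep all four amber wax chips along the slab and off its end into the steel catch tray. Then carry the scraper over the jar and bottle to the wax warmer, so that the wax on its edge can soften, and stop with its underside hovering about a centimetre above the steel bar across the warmer's mouth: upright, centred on the bar and lengthwise along it, never touching the warmer. Finish while still holding it there, without putting it down, and leave the cream jar and the amber bottle on the way standing where they are.

Things in the scene. Friction and masses are not known exactly. Their poses are not given: they have to be found in the camera images.
- scraper: scraper block standing upright on the counter: white block with a black rubber band near its foot, 26 (x) x 84 (y) x 30 high (z 0 to 30), and on it, centred, a blue grip 18 thick (x) x 60 wide (y) from z 30 to z 77; 100 to 200 g. Origin: centre of the underside; z up. Looks the same turned by half a turn. Hold it by the blue grip, fingers closing along its x
- slab: fixed grey wiping slab, steel catch tray at its -x end (nearer the robot). Origin: on its centre line, counter level. Slab top z 30, from x -80 (open edge over tray) to x +110 (open end); steel rails along both sides, y -52 to +52 between them, 8 wide, tops at z 40. Tray inside: x -154 to -80, y -52 to +52, floor z 6, walls to z 30. Stands left or right, the warmer on the other side
- warmer: fixed white round wax warmer, 160 dia at the foot, 140 at the shoulder (z 125), grey rim 128 dia up to z 150; orange switch and dial on its -x side. Origin: centre of its foot at counter level. A straight steel scrape bar, 8 thick and 140 long, lies across the mouth through the centre, along the warmer's y, its top at z 158
- bar_mid (a point): middle of the scrape bar, on the bar's top (158 above the counter, on the warmer's axis); y along the bar, z up
- chip1: amber round wax chip, 28 dia x 9 thick, about 11 g, lying flat and loose on the slab (its centre at slab x -45 to +40). Origin: centre of its underside
- chip2: amber square-cut wax chip, 26 x 21 x 9 thick, about 11 g, lying flat and loose on the slab (its centre at slab x -45 to +40). Origin: centre of its underside
- chip3: amber round wax chip, 24 dia x 10 thick, about 11 g, lying flat and loose on the slab (its centre at slab x -45 to +40). Origin: centre of its underside
- chip4: amber square-cut wax chip, 22 x 25 x 10 thick, about 11 g, lying flat and loose on the slab (its centre at slab x -45 to +40). Origin: centre of its underside
- cream_jar: low cream-coloured jar, pink label, white lid, 60 dia x 75 high, standing between slab and warmer; loose, upright. Origin: centre of its underside
- amber_bottle: amber glass bottle with black cap, 50 dia x 115 high, standing between slab and warmer; loose, upright. Origin: centre of its underside

How it is judged:
By the outcome, as a careful person would: the job done as asked, in the order asked, and still so for the second after the job is handed in, while the arm keeps its last pose, push and grip.
It also fails if it takes over 56 s, if anything falls off the work surface, if the arm or the gripper's body presses on something with over 40 N, if the wrist force passes 120 N, or if a joint passes its speed limit or range.

## Working session

There is one attempt and no reset: what is moved stays moved. The work goes in short steps, Python scripts to look and compute and a tool call to move; the robot and the scene stay as the last step left them, time stands still between calls to the robot, and variables do not carry over. Pictures are saved under pics/ and viewed, about 8 in all and at most 12, crops included, and the job is handed in when it is done.

Besides the shell and the picture viewer there is one more tool, called after "Emit:" as a command line: name --argument value ..., lists and objects as JSON in quotes. apply_moves: Moves the arm, as the interface text tells. Its arguments: {"type":"object","properties":{"targets":{"type":"array","items":{"type":"object","properties":{"x":{"type":"number"},"y":{"type":"number"},"z":{"type":"number"},"wx":{"type":"number"},"wy":{"type":"number"},"wz":{"type":"number"},"claw":{"type":"number"}}}}},"required":["targets"]}

```bash
mkdir -p pics; ls; cat > h.py <<'E'
import numpy as np,cv2
from rig import arm,viewer,spotter
def snap(n,f):
    s=arm.state(); im=viewer.read_camera(n); cv2.imwrite('pics/'+f,im[:,:,::-1]); return s,im
def c2w(n,p,s=None):
    c=viewer.get_calibration(n)
    if 'R' in c: return np.array(c['R']).T@(np.array(p)-np.array(c['t']))
    T=np.array(c['tool_from_camera']); q=T[:3,:3]@np.array(p)+T[:3,3]
    return np.array(s['tool_rot'])@q+np.array(s['tcp_pos'])
def pix2w(n,uv,z,s=None):
    c=viewer.get_calibration(n);K=np.array([[c['fx'],0,c['cx']],[0,c['fy'],c['cy']],[0,0,1]])
    u=cv2.undistortPoints(np.array(uv,float).reshape(-1,1,2),K,np.array(c['distortion']))[:,0]
    o=c2w(n,[0,0,0],s); r=[]
    for a in u:
        d=c2w(n,[a[0],a[1],1],s)-o; r.append(o+d*(z-o[2])/d[2])
    return np.array(r)
E
python3 - <<'E'
from h import *
np.set_printoptions(precision=3,suppress=True)
s=arm.state();print(s['clock'],s['tcp_pos'],s['tool_rot'],s['grip_width'])
for n in ['scene','side','wrist']:
    s,im=snap(n,n+'0.png')
    for q in ['scraper','slab','warmer','chip1','chip2','chip3','chip4','cream_jar','amber_bottle']:
        if n!='scene' and q.startswith('chip') : continue
        print(n,q,[(round(d['p'],2),c2w(n,d['point'],s)) for d in spotter.look_for(n,q)[:2]])
E
```

```text
pics
0.0 [0.215 0.506 0.231] [[-0.92   0.391 -0.001]
 [ 0.391  0.92  -0.001]
 [ 0.    -0.001 -1.   ]] 0.9975294054497887
scene scraper [(0.7, array([ 0.645, -0.051,  0.036]))]
scene slab [(0.71, array([0.565, 0.204, 0.029]))]
scene warmer [(0.6, array([ 0.557, -0.245,  0.112]))]
scene chip1 [(0.63, array([0.522, 0.198, 0.037])), (0.6, array([0.567, 0.182, 0.041]))]
scene chip2 [(0.63, array([0.522, 0.198, 0.037])), (0.6, array([0.567, 0.182, 0.041]))]
scene chip3 [(0.63, array([0.522, 0.198, 0.037])), (0.6, array([0.567, 0.182, 0.041]))]
scene chip4 [(0.63, array([0.522, 0.198, 0.037])), (0.6, array([0.567, 0.182, 0.041]))]
scene cream_jar [(0.98, array([ 0.413, -0.043,  0.048]))]
scene amber_bottle [(0.79, array([ 0.528, -0.01 ,  0.059]))]
side scraper [(0.8, array([ 0.636, -0.031,  0.042]))]
side slab [(0.56, array([0.515, 0.224, 0.027]))]
side warmer [(0.72, array([ 0.505, -0.175,  0.118]))]
side cream_jar [(0.75, array([ 0.389, -0.01 ,  0.07 ]))]
side amber_bottle [(0.94, array([0.511, 0.015, 0.076]))]
wrist scraper []
wrist slab [(0.84, array([0.408, 0.307, 0.013]))]
wrist warmer []
wrist cream_jar []
wrist amber_bottle []
```

View pics/scene0.png

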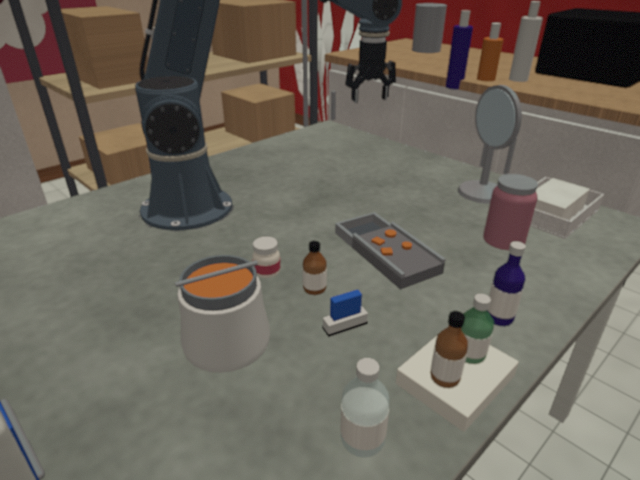

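View pics/side0.png

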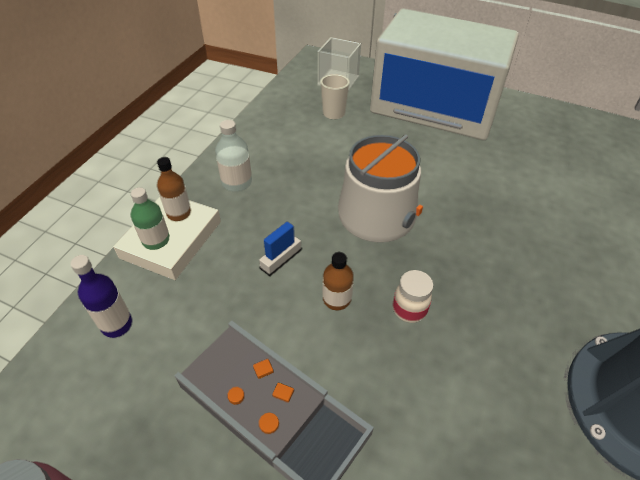

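Both pictures show the slab with four amber chips (side, ~235–285, 368–423), tray toward the robot, scraper (side 280,248), bottle (338,282), jar (413,297), and warmer (380,190) with the bar running (363,173)–(408,137).

```bash
python3 - <<'E'
from h import *
np.set_printoptions(precision=3,suppress=True)
print('bar scene',pix2w('scene',[(179,283),(258,265)],.158),'side',pix2w('side',[(363,173),(408,137)],.158))
print('grip top side',pix2w('side',[(264,241),(293,224)],.077),'scene',pix2w('scene',[(330,299),(361,292)],.077))
print('slab side z40',pix2w('side',[(234,324),(179,378)],.04), 'tray z30',pix2w('side',[(371,430)],.03))
print('slab scene',pix2w('scene',[(405,283),(442,262)],.04),pix2w('scene',[(336,220),(366,215)],.03))
print('chips side',pix2w('side',[(263,369),(283,393),(235,395),(269,423)],.04))
c=viewer.get_calibration('wrist');print(np.array(c['tool_from_camera']),c['fx'],c['cx'],c['cy'])
im=cv2.imread('pics/side0.png');a=cv2.resize(im[310:480,170:380],None,fx=3,fy=3,interpolation=cv2.INTER_CUBIC);cv2.imwrite('pics/c1.png',a)
E
```

```text
bar scene [[ 0.501 -0.286  0.158]
 [ 0.549 -0.163  0.158]] side [[ 0.534 -0.156  0.158]
 [ 0.491 -0.287  0.158]]
grip top side [[ 0.656 -0.012  0.077]
 [ 0.628 -0.068  0.077]] scene [[ 0.629 -0.068  0.077]
 [ 0.655 -0.012  0.077]]
slab side z40 [[0.637 0.134 0.04 ]
 [0.665 0.246 0.04 ]] tray z30 [[0.384 0.203 0.03 ]]
slab scene [[0.666 0.112 0.04 ]
 [0.676 0.23  0.04 ]] [[0.373 0.212 0.03 ]
 [0.409 0.287 0.03 ]]
chips side [[0.56  0.184 0.04 ]
 [0.516 0.206 0.04 ]
 [0.578 0.236 0.04 ]
 [0.515 0.252 0.04 ]]
[[ 0.    -0.956 -0.294  0.075]
 [ 1.     0.     0.001  0.   ]
 [-0.001 -0.294  0.956 -0.143]
 [ 0.     0.     0.     1.   ]] 374.6775251546334 314.5597678582502 240.35188954115137
```

Emit:
apply_moves --targets '[{"x":-0.033,"y":-0.012},{"x":-0.033,"y":-0.012},{"x":-0.033,"y":-0.012},{"x":-0.033,"y":-0.012},{"x":-0.033,"y":-0.012},{"x":-0.033,"y":-0.012},{"x":-0.033,"y":-0.012},{"x":-0.033,"y":-0.012},{"x":-0.033,"y":-0.012},{"x":-0.033,"y":-0.012},{"x":-0.033,"y":-0.012},{"x":-0.033,"y":-0.012}]'

```text
invalid input at $.targets[0]: expected keys x, y, z, wx, wy, wz, claw
```

Emit:
apply_moves --targets '[{"wz":7},{"wz":7},{"wz":7},{"wz":7},{"wz":7},{"wz":7},{"wz":7},{"wz":7},{"wz":7},{"wz":7},{"wz":7},{"wz":5}]'

```text
invalid input at $.targets[0]: expected keys x, y, z, wx, wy, wz, claw
```

```bash
python3 - <<'E'
from h import *
np.set_printoptions(precision=4,suppress=True)
s,im=snap('wrist','w1.png');print(s['clock'],s['tcp_pos'],s['tool_rot'])
print([(round(d['p'],2),c2w('wrist',d['point'],s)) for d in spotter.look_for('wrist','chip1')[:6]])
import json;json.dump([list(s['tcp_pos']),np.array(s['tool_rot']).tolist()],open('s1.json','w'))
E
```

```text
1.1 [0.2151 0.5062 0.2313] [[-0.9204  0.3911 -0.    ]
 [ 0.3911  0.9204 -0.    ]
 [ 0.     -0.     -1.    ]]
[]
```

View pics/w1.png

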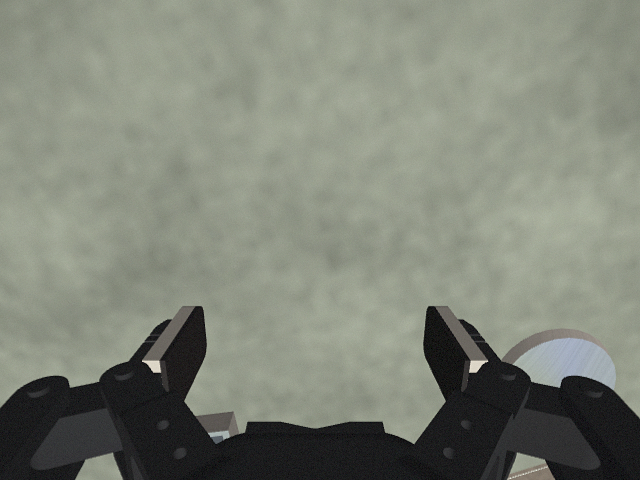

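The call needs every key; the arm hasn't moved (that picture shows only empty counter and the fingers).

Emit:
apply_moves --targets '[{"x":-0.033,"y":-0.012,"z":0,"wx":0,"wy":0,"wz":0,"claw":1},{"x":-0.033,"y":-0.012,"z":0,"wx":0,"wy":0,"wz":0,"claw":1},{"x":-0.033,"y":-0.012,"z":0,"wx":0,"wy":0,"wz":0,"claw":1},{"x":-0.033,"y":-0.012,"z":0,"wx":0,"wy":0,"wz":0,"claw":1},{"x":-0.033,"y":-0.012,"z":0,"wx":0,"wy":0,"wz":0,"claw":1},{"x":-0.033,"y":-0.012,"z":0,"wx":0,"wy":0,"wz":0,"claw":1},{"x":-0.033,"y":-0.012,"z":0,"wx":0,"wy":0,"wz":0,"claw":1},{"x":-0.033,"y":-0.012,"z":0,"wx":0,"wy":0,"wz":0,"claw":1},{"x":-0.033,"y":-0.012,"z":0,"wx":0,"wy":0,"wz":0,"claw":1},{"x":-0.033,"y":-0.012,"z":0,"wx":0,"wy":0,"wz":0,"claw":1},{"x":-0.033,"y":-0.012,"z":0,"wx":0,"wy":0,"wz":0,"claw":1},{"x":-0.033,"y":-0.012,"z":0,"wx":0,"wy":0,"wz":0,"claw":1}]'

```text
clock: 2.2
tcp_pos: [0.5243, 0.2173, 0.2314]
tool_rot: [[-0.92, 0.391, 0.0], [0.391, 0.92, 0.0], [-0.0, 0.0, -1.0]]
wrist_force: [-0.4, -0.9, -0.9]
grip_width: 1.003
```

Emit:
apply_moves --targets '[{"x":0,"y":0,"z":0,"wx":0,"wy":0,"wz":7,"claw":1},{"x":0,"y":0,"z":0,"wx":0,"wy":0,"wz":7,"claw":1},{"x":0,"y":0,"z":0,"wx":0,"wy":0,"wz":7,"claw":1},{"x":0,"y":0,"z":0,"wx":0,"wy":0,"wz":7,"claw":1},{"x":0,"y":0,"z":0,"wx":0,"wy":0,"wz":7,"claw":1},{"x":0,"y":0,"z":0,"wx":0,"wy":0,"wz":7,"claw":1},{"x":0,"y":0,"z":0,"wx":0,"wy":0,"wz":7,"claw":1},{"x":0,"y":0,"z":0,"wx":0,"wy":0,"wz":7,"claw":1},{"x":0,"y":0,"z":0,"wx":0,"wy":0,"wz":7,"claw":1},{"x":0,"y":0,"z":0,"wx":0,"wy":0,"wz":7,"claw":1},{"x":0,"y":0,"z":0,"wx":0,"wy":0,"wz":7,"claw":1},{"x":0,"y":0,"z":0,"wx":0,"wy":0,"wz":5,"claw":1}]'

```text
clock: 3.2
tcp_pos: [0.5232, 0.2188, 0.2312]
tool_rot: [[0.266, 0.964, -0.0], [0.964, -0.266, -0.0], [-0.0, -0.0, -1.0]]
wrist_force: [-0.7, -0.1, -0.3]
grip_width: 0.999
```

```bash
python3 - <<'E'
from h import *
np.set_printoptions(precision=4,suppress=True)
s,im=snap('wrist','w2.png');print(s['clock'],s['tcp_pos'],s['tool_rot'])
print([(round(d['p'],2),c2w('wrist',d['point'],s)) for d in spotter.look_for('wrist','chip1')[:6]])
import json;json.dump(dict(tcp_pos=list(s['tcp_pos']),tool_rot=np.array(s['tool_rot']).tolist()),open('s2.json','w'))
E
```

```text
3.2 [0.5232 0.2188 0.2312] [[ 0.2655  0.9641 -0.0001]
 [ 0.9641 -0.2655 -0.    ]
 [-0.     -0.0001 -1.    ]]
[(0.95, array([0.5142, 0.2516, 0.0369])), (0.72, array([0.5735, 0.2349, 0.0448])), (0.58, array([0.5152, 0.2039, 0.0358])), (0.57, array([0.5598, 0.1871, 0.0382]))]
```

View pics/w2.png

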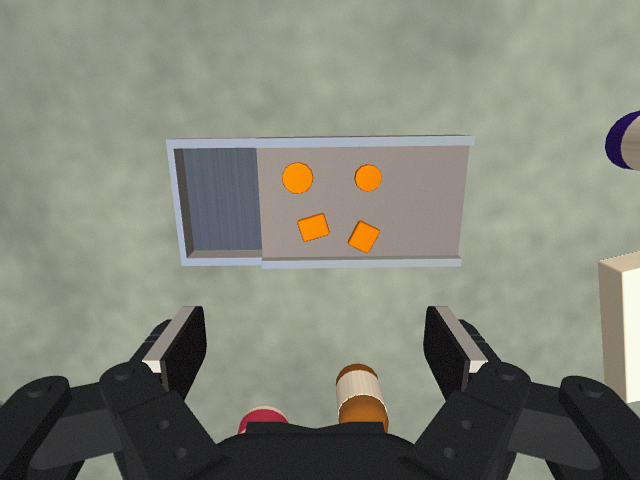

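The wrist picture shows the slab: far rail ~row 141, near rail ~row 262, tray at left (170–260), open +x end ~465; chips at (297,178), (368,178), (313,227), (364,236).

```bash
python3 - <<'E'
from h import *
import json
np.set_printoptions(precision=4,suppress=True)
s=json.load(open('s2.json'))
a=pix2w('wrist',[(473,136),(258,138),(463,265),(262,268)],.04,s)
b=pix2w('wrist',[(470,147),(461,256),(257,149),(261,250)],.03,s)
c=pix2w('wrist',[(167,140),(182,265)],.03,s)
print(a,b,c,sep='\n')
for v in (a[0]-a[1],a[2]-a[3]): print(np.degrees(np.arctan2(v[1],v[0])),np.linalg.norm(v))
print('w',np.linalg.norm(a[0]-a[2]),np.linalg.norm(b[0]-b[1]))
th=np.radians(np.mean([np.degrees(np.arctan2(v[1],v[0])) for v in (a[0]-a[1],a[2]-a[3])]))
ex=np.array([np.cos(th),np.sin(th)]);ey=np.array([-ex[1],ex[0]])
for n,p in zip('aabc',(a[:2],a[2:],b,c)): print(n,p[:,:2]@ex,p[:,:2]@ey)
print(np.degrees(th),ex,ey)
ch=pix2w('wrist',[(297,178),(368,178),(313,227),(364,236)],.04,s)[:,:2];print(ch@ex,ch@ey)
E
```

```text
[[0.6719 0.247  0.04  ]
 [0.4934 0.2944 0.04  ]
 [0.6455 0.1317 0.04  ]
 [0.4603 0.1794 0.04  ]]
[[0.6718 0.237  0.03  ]
 [0.6481 0.1367 0.03  ]
 [0.4882 0.2857 0.03  ]
 [0.4625 0.1941 0.03  ]]
[[0.4136 0.3143 0.03  ]
 [0.3832 0.1999 0.03  ]]
-14.858908355388198 0.18466956548060218
-14.463845545417513 0.19129170151442956
w 0.11833662286638588 0.1030427384464439
a [0.5875 0.4028] [0.409  0.4097]
a [0.5912 0.3999] [0.2908 0.2901]
b [0.59   0.5924 0.4    0.3984] [0.3993 0.2963 0.3999 0.3049]
c [0.3206 0.3201] [0.4087 0.2904]
-14.661376950402857 [ 0.9674 -0.2531] [0.2531 0.9674]
[0.4355 0.4984 0.449  0.4963] [0.375  0.3743 0.3299 0.3207]
```

Emit:
apply_moves --targets '[{"x":-0.0273,"y":0.0229,"z":0,"wx":0,"wy":0,"wz":0,"claw":1},{"x":-0.0273,"y":0.0229,"z":0,"wx":0,"wy":0,"wz":0,"claw":1},{"x":-0.0273,"y":0.0229,"z":0,"wx":0,"wy":0,"wz":0,"claw":1},{"x":-0.0273,"y":0.0229,"z":0,"wx":0,"wy":0,"wz":0,"claw":1},{"x":-0.0273,"y":0.0229,"z":0,"wx":0,"wy":0,"wz":0,"claw":1},{"x":-0.0273,"y":0.0229,"z":0,"wx":0,"wy":0,"wz":0,"claw":1},{"x":-0.0273,"y":0.0229,"z":0,"wx":0,"wy":0,"wz":0,"claw":1},{"x":-0.0273,"y":0.0229,"z":0,"wx":0,"wy":0,"wz":0,"claw":1},{"x":0,"y":0,"z":0,"wx":0,"wy":0,"wz":5,"claw":1},{"x":0,"y":0,"z":0,"wx":0,"wy":0,"wz":5.3,"claw":1},{"x":0,"y":0,"z":0,"wx":0,"wy":0,"wz":0,"claw":1}]'

```text
clock: 4.22
tcp_pos: [0.6436, -0.0403, 0.231]
tool_rot: [[0.429, 0.903, -0.0], [0.903, -0.429, 0.0], [-0.0, -0.0, -1.0]]
wrist_force: [-1.3, -1.0, 0.3]
grip_width: 1.006
```

```bash
python3 - <<'E'
from h import *
np.set_printoptions(precision=4,suppress=True)
s,im=snap('wrist','w3.png');print(s['clock'],s['tcp_pos'],s['tool_rot'])
for q in ['scraper','warmer','amber_bottle']: print(q,[(round(d['p'],2),c2w('wrist',d['point'],s)) for d in spotter.look_for('wrist',q)[:2]])
import json;json.dump(dict(tcp_pos=list(s['tcp_pos']),tool_rot=np.array(s['tool_rot']).tolist()),open('s3.json','w'))
hsv=cv2.cvtColor(im,cv2.COLOR_RGB2HSV);m=cv2.inRange(hsv,(105,150,60),(125,255,255))
n,l,st,c=cv2.connectedComponentsWithStats(m)
for i in range(1,n):
    if st[i,4]>150: print(st[i],c[i],cv2.minAreaRect(np.argwhere(l==i)[:,::-1].astype(np.float32)))
E
```

```text
4.2167 [ 0.6436 -0.0403  0.231 ] [[ 0.4294  0.9031 -0.0004]
 [ 0.9031 -0.4294  0.0001]
 [-0.0001 -0.0004 -1.    ]]
scraper [(0.84, array([ 0.6466, -0.0298,  0.0758]))]
warmer [(0.7, array([ 0.5481, -0.1643,  0.0725]))]
amber_bottle [(0.59, array([0.5282, 0.002 , 0.0806]))]
[ 298  177   29   78 1613] [311.806  215.8996] ((311.6846618652344, 215.9769287109375), (76.77749633789062, 21.706077575683594), 82.87498474121094)
```

View pics/w3.png

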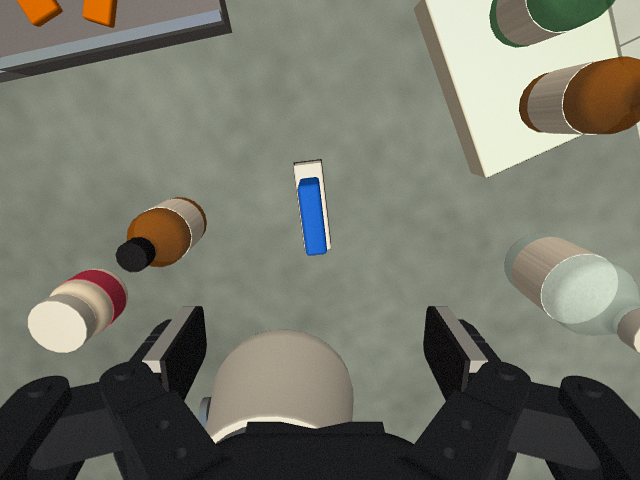

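Wrist picture: scraper's blue grip at about (312,216), turned a few degrees from the tool; I'll fit its pose with a projected-box mask.

```bash
cat > fit.py <<'E'
from h import *
import json,sys
from scipy.optimize import minimize
s=json.load(open('s3.json'));im=cv2.imread('pics/w3.png');hsv=cv2.cvtColor(im,cv2.COLOR_BGR2HSV)
m=cv2.inRange(hsv,(105,150,60),(125,255,255))
c=viewer.get_calibration('wrist');K=np.array([[c['fx'],0,c['cx']],[0,c['fy'],c['cy']],[0,0,1]]);D=np.array(c['distortion'])
T=np.eye(4);T[:3,:3]=s['tool_rot'];T[:3,3]=s['tcp_pos'];W=np.linalg.inv(T@np.array(c['tool_from_camera']))
box=np.array([(x,y,z) for x in(-.009,.009) for y in(-.03,.03) for z in(.03,.077)])
def cost(p):
    y=p[2];R=np.array([[np.cos(y),-np.sin(y),0],[np.sin(y),np.cos(y),0],[0,0,1]])
    q=box@R.T+[p[0],p[1],0]
    uv=cv2.projectPoints(q,cv2.Rodrigues(W[:3,:3])[0],W[:3,3],K,D)[0][:,0]
    a=np.zeros((480,640),np.uint8);h=cv2.convexHull((uv*16).astype(np.int32));cv2.fillConvexPoly(a,h,255,shift=4)
    return 1-(a&m>0).sum()/((a|m)>0).sum()
best=min((minimize(cost,[.642,-.04,np.radians(y)],method='Nelder-Mead',options=dict(initial_simplex=np.array([[.642,-.04,np.radians(y)],[.647,-.04,np.radians(y)],[.642,-.035,np.radians(y)],[.642,-.04,np.radians(y+4)]]))) for y in(-34,-30,-26,-22,-18)),key=lambda r:r.fun)
p=best.x;print(p,np.degrees(p[2]),best.fun)
R=np.array(s['tool_rot']);d=R.T@np.array([p[0]-s['tcp_pos'][0],p[1]-s['tcp_pos'][1],0]);print('tool shift',d,'yaw tool y',np.degrees(np.arctan2(R[1,1],R[0,1])))
E
python3 fit.py
```

```text
[ 0.64181842 -0.03941488 -0.34793694] -19.935317943353212 0.1214596949891068
tool shift [ 1.19110318e-05 -1.95819370e-03  8.66996985e-07] yaw tool y -25.4297300291032
```

Emit:
apply_moves --targets '[{"x":0,"y":-0.002,"z":0.02,"wx":0,"wy":0,"wz":-5.5,"claw":1},{"x":0,"y":0,"z":0.03,"wx":0,"wy":0,"wz":0,"claw":1},{"x":0,"y":0,"z":0.03,"wx":0,"wy":0,"wz":0,"claw":1},{"x":0,"y":0,"z":0.03,"wx":0,"wy":0,"wz":0,"claw":1},{"x":0,"y":0,"z":0.03,"wx":0,"wy":0,"wz":0,"claw":1},{"x":0,"y":0,"z":0.02,"wx":0,"wy":0,"wz":0,"claw":1},{"x":0,"y":0,"z":0.018,"wx":0,"wy":0,"wz":0,"claw":1},{"x":0,"y":0,"z":0.015,"wx":0,"wy":0,"wz":0,"claw":1},{"x":0,"y":0,"z":0,"wx":0,"wy":0,"wz":0,"claw":1}]'

```text
clock: 5.17
tcp_pos: [0.64, -0.0381, 0.0353]
tool_rot: [[0.336, 0.942, -0.005], [0.942, -0.336, 0.001], [-0.001, -0.005, -1.0]]
wrist_force: [-0.2, -0.1, -0.6]
grip_width: 1.004
```

Emit:
apply_moves --targets '[{"x":0,"y":0,"z":0,"wx":0,"wy":0,"wz":0,"claw":0},{"x":0,"y":0,"z":0,"wx":0,"wy":0,"wz":0,"claw":0},{"x":0,"y":0,"z":0,"wx":0,"wy":0,"wz":0,"claw":0},{"x":0,"y":0,"z":0,"wx":0,"wy":0,"wz":0,"claw":0},{"x":0,"y":0,"z":0,"wx":0,"wy":0,"wz":0,"claw":0},{"x":0,"y":0,"z":0,"wx":0,"wy":0,"wz":0,"claw":0},{"x":0,"y":0,"z":0,"wx":0,"wy":0,"wz":0,"claw":0},{"x":0,"y":0,"z":0,"wx":0,"wy":0,"wz":0,"claw":0},{"x":0,"y":0,"z":0,"wx":0,"wy":0,"wz":0,"claw":0},{"x":0,"y":0,"z":0,"wx":0,"wy":0,"wz":0,"claw":0}]'

```text
clock: 6.0
tcp_pos: [0.6422, -0.0388, 0.0391]
tool_rot: [[0.339, 0.941, 0.001], [0.941, -0.339, -0.0], [0.0, 0.001, -1.0]]
wrist_force: [-1.4, 0.8, 5.8]
grip_width: 0.201
```

Emit:
apply_moves --targets '[{"x":0,"y":0,"z":-0.02,"wx":0,"wy":0,"wz":0,"claw":0},{"x":0,"y":0,"z":-0.02,"wx":0,"wy":0,"wz":0,"claw":0},{"x":0,"y":0,"z":-0.02,"wx":0,"wy":0,"wz":-5.1,"claw":0},{"x":0.025,"y":-0.0085,"z":0,"wx":0,"wy":0,"wz":0,"claw":0},{"x":0.025,"y":-0.0085,"z":0,"wx":0,"wy":0,"wz":0,"claw":0},{"x":0.025,"y":-0.0085,"z":0,"wx":0,"wy":0,"wz":0,"claw":0},{"x":0.025,"y":-0.0085,"z":0,"wx":0,"wy":0,"wz":0,"claw":0},{"x":0.025,"y":-0.0085,"z":0,"wx":0,"wy":0,"wz":0,"claw":0},{"x":0.025,"y":-0.0085,"z":0,"wx":0,"wy":0,"wz":0,"claw":0},{"x":0.025,"y":-0.0085,"z":0,"wx":0,"wy":0,"wz":0,"claw":0},{"x":0.025,"y":-0.0085,"z":0,"wx":0,"wy":0,"wz":0,"claw":0},{"x":0.025,"y":-0.0085,"z":0,"wx":0,"wy":0,"wz":0,"claw":0}]'

```text
clock: 7.0
tcp_pos: [0.6244, 0.1995, 0.098]
tool_rot: [[0.254, 0.967, -0.001], [0.967, -0.254, -0.0], [-0.0, -0.001, -1.0]]
wrist_force: [0.8, 0.2, -0.7]
grip_width: 0.205
```

Emit:
apply_moves --targets '[{"x":0,"y":0,"z":0,"wx":0,"wy":0,"wz":0,"claw":0},{"x":0,"y":0,"z":0,"wx":0,"wy":0,"wz":0,"claw":0},{"x":0,"y":0,"z":0,"wx":0,"wy":0,"wz":0,"claw":0}]'

```text
clock: 7.25
tcp_pos: [0.6247, 0.1978, 0.098]
tool_rot: [[0.254, 0.967, -0.001], [0.967, -0.254, -0.0], [-0.001, -0.001, -1.0]]
wrist_force: [-0.0, -0.7, -1.9]
grip_width: 0.201
```

```bash
python3 - <<'E'
from h import *
np.set_printoptions(precision=4,suppress=True)
s,im=snap('wrist','w4.png');print(s['clock'],s['tcp_pos'],s['tool_rot'])
ex=np.array([.9674,-.2531]);ey=np.array([.2531,.9674]);p=np.array(s['tcp_pos'])[:2];print('slab coords',p@ex-.48,p@ey-.35)
import json;json.dump(dict(tcp_pos=list(s['tcp_pos']),tool_rot=np.array(s['tool_rot']).tolist()),open('s4.json','w'))
E
```

```text
7.25 [0.6247 0.1978 0.098 ] [[ 0.254   0.9672 -0.0006]
 [ 0.9672 -0.254  -0.0004]
 [-0.0005 -0.0005 -1.    ]]
slab coords 0.07431992938904719 -0.0005628480662505098
```

View pics/w4.png

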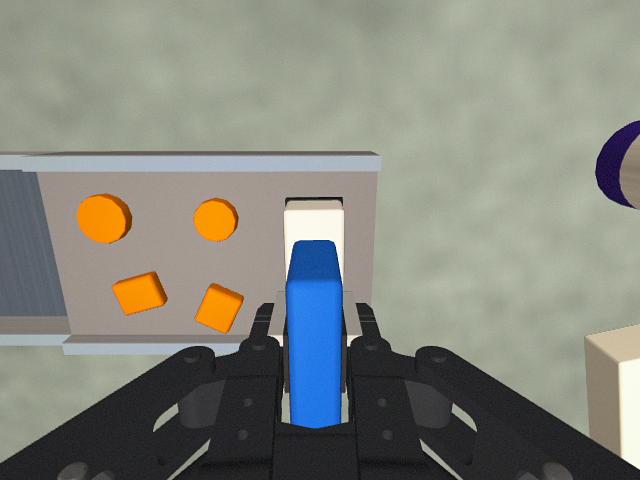

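Scraper held straight (block end at (314,205), aligned with the rails), all chips on its −x side, at (104,218), (216,219), (139,293), (219,308).

```bash
python3 - <<'E'
from h import *
import json
s=json.load(open('s4.json'))
q=pix2w('wrist',[(285,208),(343,207),(290,242),(338,242)],.0895,s);q[2:]=pix2w('wrist',[(291,241),(337,241)],.1365,s)
print((q-s['tcp_pos'])@np.array(s['tool_rot']))
E
```

```text
[[ 0.04285666 -0.0122749   0.00849627]
 [ 0.04328504  0.01153437  0.00848395]
 [ 0.04316959 -0.00698464 -0.03850659]
 [ 0.04317583  0.00637763 -0.03851338]]
```

Emit:
apply_moves --targets '[{"x":0,"y":0,"z":0.01,"wx":0,"wy":0,"wz":0,"claw":0},{"x":0,"y":0,"z":0.01,"wx":0,"wy":0,"wz":0,"claw":0},{"x":0,"y":0,"z":0.005,"wx":0,"wy":0,"wz":0,"claw":0},{"x":0,"y":0,"z":0.002,"wx":0,"wy":0,"wz":0,"claw":0},{"x":0,"y":0,"z":0.001,"wx":0,"wy":0,"wz":0,"claw":0},{"x":0,"y":0,"z":0,"wx":0,"wy":0,"wz":0,"claw":0},{"x":0,"y":0,"z":0,"wx":0,"wy":0,"wz":0,"claw":0}]'

```text
clock: 7.88
tcp_pos: [0.6251, 0.1983, 0.0705]
tool_rot: [[0.254, 0.967, 0.0], [0.967, -0.254, 0.0], [0.0, 0.0, -1.0]]
wrist_force: [0.8, -0.4, -1.4]
grip_width: 0.201
```

Emit:
apply_moves --targets '[{"x":0,"y":-0.004,"z":0.001,"wx":0,"wy":0,"wz":0,"claw":0},{"x":0,"y":-0.006,"z":0,"wx":0,"wy":0,"wz":0,"claw":0},{"x":0,"y":-0.006,"z":0,"wx":0,"wy":0,"wz":0,"claw":0},{"x":0,"y":-0.006,"z":0,"wx":0,"wy":0,"wz":0,"claw":0},{"x":0,"y":-0.006,"z":0,"wx":0,"wy":0,"wz":0,"claw":0},{"x":0,"y":-0.006,"z":0,"wx":0,"wy":0,"wz":0,"claw":0},{"x":0,"y":-0.006,"z":0,"wx":0,"wy":0,"wz":0,"claw":0},{"x":0,"y":-0.006,"z":0,"wx":0,"wy":0,"wz":0,"claw":0},{"x":0,"y":-0.006,"z":0,"wx":0,"wy":0,"wz":0,"claw":0},{"x":0,"y":-0.006,"z":0,"wx":0,"wy":0,"wz":0,"claw":0},{"x":0,"y":-0.006,"z":0,"wx":0,"wy":0,"wz":0,"claw":0},{"x":0,"y":-0.006,"z":0,"wx":0,"wy":0,"wz":0,"claw":0}]'

```text
clock: 8.88
tcp_pos: [0.5567, 0.2162, 0.0693]
tool_rot: [[0.254, 0.967, 0.0], [0.967, -0.254, -0.0], [0.0, 0.0, -1.0]]
wrist_force: [0.1, 0.4, -1.8]
grip_width: 0.207
```

Emit:
apply_moves --targets '[{"x":0,"y":-0.005,"z":0,"wx":0,"wy":0,"wz":0,"claw":0},{"x":0,"y":-0.005,"z":0,"wx":0,"wy":0,"wz":0,"claw":0},{"x":0,"y":-0.005,"z":0,"wx":0,"wy":0,"wz":0,"claw":0},{"x":0,"y":-0.005,"z":0,"wx":0,"wy":0,"wz":0,"claw":0},{"x":0,"y":-0.005,"z":0,"wx":0,"wy":0,"wz":0,"claw":0},{"x":0,"y":-0.005,"z":0,"wx":0,"wy":0,"wz":0,"claw":0},{"x":0,"y":-0.005,"z":0,"wx":0,"wy":0,"wz":0,"claw":0},{"x":0,"y":-0.005,"z":0,"wx":0,"wy":0,"wz":0,"claw":0},{"x":0,"y":-0.005,"z":0,"wx":0,"wy":0,"wz":0,"claw":0},{"x":0,"y":-0.005,"z":0,"wx":0,"wy":0,"wz":0,"claw":0},{"x":0,"y":0,"z":0,"wx":0,"wy":0,"wz":0,"claw":0}]'

```text
clock: 9.8
tcp_pos: [0.5079, 0.229, 0.0692]
tool_rot: [[0.254, 0.967, -0.001], [0.967, -0.254, -0.0], [-0.0, -0.001, -1.0]]
wrist_force: [0.1, -0.1, -2.6]
grip_width: 0.202
```

Emit:
apply_moves --targets '[{"x":0,"y":-0.004,"z":0,"wx":0,"wy":0,"wz":0,"claw":0},{"x":0,"y":-0.004,"z":0,"wx":0,"wy":0,"wz":0,"claw":0},{"x":0,"y":-0.004,"z":0,"wx":0,"wy":0,"wz":0,"claw":0},{"x":0,"y":-0.004,"z":0,"wx":0,"wy":0,"wz":0,"claw":0},{"x":0,"y":-0.004,"z":0,"wx":0,"wy":0,"wz":0,"claw":0},{"x":0,"y":-0.004,"z":0,"wx":0,"wy":0,"wz":0,"claw":0},{"x":0,"y":-0.004,"z":0,"wx":0,"wy":0,"wz":0,"claw":0},{"x":0,"y":-0.004,"z":0,"wx":0,"wy":0,"wz":0,"claw":0},{"x":0,"y":-0.004,"z":0,"wx":0,"wy":0,"wz":0,"claw":0},{"x":0,"y":-0.004,"z":0,"wx":0,"wy":0,"wz":0,"claw":0},{"x":0,"y":-0.003,"z":0,"wx":0,"wy":0,"wz":0,"claw":0},{"x":0,"y":0,"z":0,"wx":0,"wy":0,"wz":0,"claw":0}]'

```text
clock: 10.8
tcp_pos: [0.467, 0.2399, 0.0695]
tool_rot: [[0.254, 0.967, 0.0], [0.967, -0.254, 0.0], [0.0, 0.0, -1.0]]
wrist_force: [0.6, 0.4, 1.0]
grip_width: 0.205
```

Emit:
apply_moves --targets '[{"x":0,"y":0,"z":0,"wx":0,"wy":0,"wz":0,"claw":0},{"x":0,"y":0,"z":-0.02,"wx":0,"wy":0,"wz":0,"claw":0},{"x":0,"y":0,"z":-0.02,"wx":0,"wy":0,"wz":0,"claw":0},{"x":0,"y":0,"z":-0.03,"wx":0,"wy":0,"wz":0,"claw":0},{"x":0,"y":0,"z":-0.03,"wx":0,"wy":0,"wz":0,"claw":0},{"x":0,"y":0,"z":-0.03,"wx":0,"wy":0,"wz":0,"claw":0},{"x":0,"y":0,"z":-0.03,"wx":0,"wy":0,"wz":0,"claw":0},{"x":0,"y":0,"z":-0.03,"wx":0,"wy":0,"wz":0,"claw":0},{"x":0,"y":0,"z":0,"wx":0,"wy":0,"wz":0,"claw":0}]'

```text
clock: 11.55
tcp_pos: [0.4692, 0.2404, 0.2648]
tool_rot: [[0.254, 0.967, 0.008], [0.967, -0.254, 0.003], [0.005, 0.007, -1.0]]
wrist_force: [0.6, 0.1, -0.3]
grip_width: 0.202
```

```bash
python3 - <<'E'
from h import *
np.set_printoptions(precision=4,suppress=True)
s,im=snap('wrist','w5.png');print(s['clock'],s['tcp_pos'],s['tool_rot'])
_,im2=snap('side','side5.png')
a=cv2.resize(im2[110:480,160:480],None,fx=1.25,fy=1.25)
cv2.imwrite('pics/m5.png',np.hstack([cv2.resize(im[:,:,::-1],(400,300)),cv2.resize(a,(400,462))[:300]*0+0 if 0 else cv2.resize(im2[110:480,160:480],(400,462))[:,:,::-1][162:462]]))
E
```

```text
11.55 [0.4692 0.2404 0.2648] [[ 0.2542  0.9671  0.0078]
 [ 0.9671 -0.2542  0.0031]
 [ 0.005   0.0067 -1.    ]]
```

View pics/m5.png

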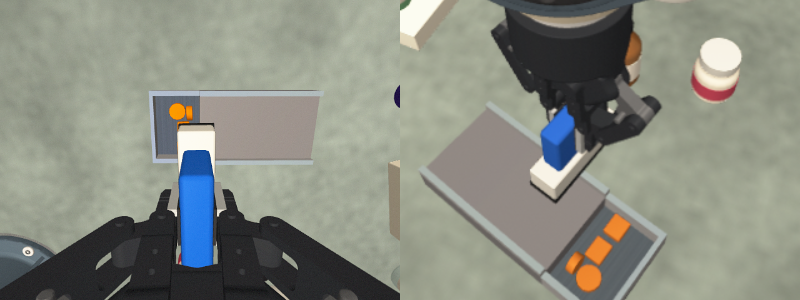

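All four chips lie in the tray (left view (178,112) partially; right view four chips at (575–617, 228–275)), slab clear. Now carry up and past the warmer so the wrist camera can see the bar.

Emit:
apply_moves --targets '[{"x":-0.01,"y":0.003,"z":-0.01,"wx":0,"wy":0,"wz":0,"claw":0},{"x":-0.02,"y":0.006,"z":-0.01,"wx":0,"wy":0,"wz":0,"claw":0},{"x":-0.028,"y":0.008,"z":-0.01,"wx":0,"wy":0,"wz":0,"claw":0},{"x":-0.028,"y":0.008,"z":-0.01,"wx":0,"wy":0,"wz":0,"claw":0},{"x":-0.028,"y":0.008,"z":-0.01,"wx":0,"wy":0,"wz":0,"claw":0},{"x":-0.028,"y":0.008,"z":-0.01,"wx":0,"wy":0,"wz":0,"claw":0},{"x":-0.028,"y":0.008,"z":-0.01,"wx":0,"wy":0,"wz":0,"claw":0},{"x":-0.028,"y":0.008,"z":-0.01,"wx":0,"wy":0,"wz":0,"claw":0},{"x":-0.028,"y":0.008,"z":-0.01,"wx":0,"wy":0,"wz":0,"claw":0},{"x":-0.028,"y":0.008,"z":0,"wx":0,"wy":0,"wz":0,"claw":0},{"x":-0.028,"y":0.008,"z":0,"wx":0,"wy":0,"wz":0,"claw":0},{"x":-0.028,"y":0.008,"z":0,"wx":0,"wy":0,"wz":0,"claw":0}]'

```text
clock: 12.65
tcp_pos: [0.4737, -0.0847, 0.3485]
tool_rot: [[0.254, 0.967, -0.002], [0.967, -0.254, 0.0], [-0.0, -0.002, -1.0]]
wrist_force: [0.9, 0.7, -1.1]
grip_width: 0.201
```

Emit:
apply_moves --targets '[{"x":-0.028,"y":0.008,"z":0,"wx":0,"wy":0,"wz":0,"claw":0},{"x":-0.028,"y":0.008,"z":0,"wx":0,"wy":0,"wz":0,"claw":0},{"x":-0.028,"y":0.008,"z":0,"wx":0,"wy":0,"wz":0,"claw":0},{"x":-0.028,"y":0.008,"z":0,"wx":0,"wy":0,"wz":0,"claw":0},{"x":-0.028,"y":0.008,"z":0,"wx":0,"wy":0,"wz":0,"claw":0},{"x":-0.026,"y":0.008,"z":0,"wx":0,"wy":0,"wz":0,"claw":0},{"x":-0.02,"y":0.006,"z":0,"wx":0,"wy":0,"wz":0,"claw":0},{"x":-0.01,"y":0.003,"z":0,"wx":0,"wy":0,"wz":0,"claw":0},{"x":0,"y":0,"z":0,"wx":0,"wy":0,"wz":5.3,"claw":0},{"x":0,"y":0,"z":0,"wx":0,"wy":0,"wz":0,"claw":0},{"x":0,"y":0,"z":0,"wx":0,"wy":0,"wz":0,"claw":0},{"x":0,"y":0,"z":0,"wx":0,"wy":0,"wz":0,"claw":0}]'

```text
clock: 13.65
tcp_pos: [0.4798, -0.2862, 0.3491]
tool_rot: [[0.34, 0.941, -0.001], [0.941, -0.34, 0.0], [0.0, -0.001, -1.0]]
wrist_force: [0.8, 0.2, -1.9]
grip_width: 0.202
```

```bash
python3 - <<'E'
from h import *
np.set_printoptions(precision=4,suppress=True)
s,im=snap('wrist','w6.png');print(s['clock'],s['tcp_pos'],s['tool_rot'])
import json;json.dump(dict(tcp_pos=list(s['tcp_pos']),tool_rot=np.array(s['tool_rot']).tolist()),open('s6.json','w'))
E
```

```text
13.65 [ 0.4798 -0.2862  0.3491] [[ 0.3396  0.9406 -0.0005]
 [ 0.9406 -0.3396  0.0005]
 [ 0.0003 -0.0006 -1.    ]]
```

View pics/w6.png

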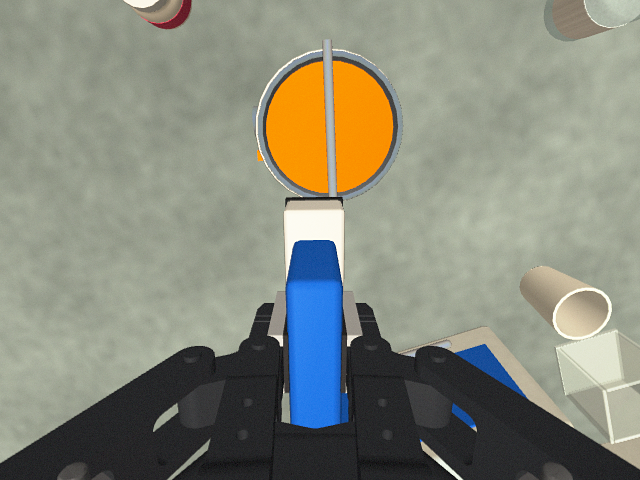

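Wrist picture: bar from (327,40) down to about (333,193) over the orange mouth, rim from x≈257 to 403.

```bash
python3 - <<'E'
from h import *
import json
from scipy.optimize import least_squares
np.set_printoptions(precision=4,suppress=True)
s=json.load(open('s6.json'));R=np.array(s['tool_rot'])
im=cv2.imread('pics/w6.png');hsv=cv2.cvtColor(im,cv2.COLOR_BGR2HSV)
org=cv2.inRange(hsv,(5,180,120),(25,255,255))>0
mid=[]
for r in range(75,180,5):
    x=np.where(org[r,255:405])[0]+255; g=np.argmax(np.diff(x)); mid.append(((x[g]+x[g+1])/2,r))
b=pix2w('wrist',mid,.158,s); v=np.polyfit(b[:,1],b[:,0],1); print('bar x=',v,'resid',np.abs(np.polyval(v,b[:,1])-b[:,0]).max())
d=np.array([v[0],1]);d/=np.linalg.norm(d);print('bar angle y',np.degrees(np.arctan2(d[1],d[0])))
e=pix2w('wrist',[(327.5,39.5)],.158,s)[0,:2];print('far end',e,'centre by end',e-.07*d)
# rim: outer edge circle r .064 at z .150, points by hand
q=pix2w('wrist',[(258,125),(402,125),(275,76),(384,76),(305,53),(352,53),(271,175),(391,175)],.150,s)[:,:2]
f=least_squares(lambda p:np.hypot(*(q-p[:2]).T)-p[2],[.51,-.22,.064]);print('rim',f.x,f.fun)
c=np.array([np.polyval(v,f.x[1]),f.x[1]]);print('on bar nearest rim ctr',c)
for n,cc in (('end',e-.07*d),('rim',f.x[:2])): print(n,R.T@np.array([*(cc-np.array(s['tcp_pos'])[:2]),0]))
E
```

```text
bar x= [0.4257 0.6021] resid 0.05171727679237775
bar angle y 66.94161101366237
far end [ 0.5371 -0.1569] centre by end [ 0.5097 -0.2213]
rim [ 0.516  -0.2251  0.0648] [-0.0016 -0.0019  0.0004 -0.0011  0.0017  0.0004  0.      0.0021]
on bar nearest rim ctr [ 0.5062 -0.2251]
end [0.0712 0.0061 0.    ]
rim [0.0698 0.0133 0.    ]
```

```bash
python3 - <<'E'
from h import *
import json
np.set_printoptions(precision=4,suppress=True)
s=json.load(open('s6.json'));R=np.array(s['tool_rot'])
im=cv2.imread('pics/w6.png');hsv=cv2.cvtColor(im,cv2.COLOR_BGR2HSV)
org=cv2.inRange(hsv,(5,180,120),(25,255,255))>0
mid=[]
for r in range(70,190,5):
    x=np.where(~org[r,315:345])[0]+315
    if 6<len(x)<14: mid.append((x.mean(),r))
print(mid[0],mid[-1],len(mid))
b=pix2w('wrist',mid,.158,s); v=np.polyfit(b[:,1],b[:,0],1); print('resid',np.abs(np.polyval(v,b[:,1])-b[:,0]).max())
d=np.array([v[0],1]);d/=np.linalg.norm(d);print('bar angle y',np.degrees(np.arctan2(d[1],d[0])),'tool x',np.degrees(np.arctan2(R[1,0],R[0,0])))
e=pix2w('wrist',[(327.5,39.5)],.158,s)[0,:2]
for n,cc in (('end',e-.07*d),('rim-on-bar',np.array([np.polyval(v,-.2251),-.2251]))): print(n,cc,R.T@np.array([*(cc-np.array(s['tcp_pos'])[:2]),0]))
# scraper end centre as held, same picture
q=pix2w('wrist',[(285.5,208),(343.5,208)],s['tcp_pos'][2]-.0085,s);print((q-s['tcp_pos'])@R)
E
```

```text
(np.float64(327.5), 70) (np.float64(332.0), 185) 24
resid 0.0003880522290137245
bar angle y 73.15375617195599 tool x 70.14868504620182
end [ 0.5168 -0.2239] [0.0712 0.0137 0.    ]
rim-on-bar [ 0.5156 -0.2251] [0.0697 0.013  0.    ]
[[ 0.0428 -0.0121  0.0085]
 [ 0.0428  0.0117  0.0085]]
```

Emit:
apply_moves --targets '[{"x":0.015,"y":0.003,"z":0,"wx":0,"wy":0,"wz":0,"claw":0},{"x":0.02,"y":0.004,"z":0,"wx":0,"wy":0,"wz":0,"claw":0},{"x":0.02,"y":0.004,"z":0,"wx":0,"wy":0,"wz":0,"claw":0},{"x":0.015,"y":0.0023,"z":0,"wx":0,"wy":0,"wz":0,"claw":0},{"x":0,"y":0,"z":0,"wx":0,"wy":0,"wz":-3,"claw":0},{"x":0,"y":0,"z":0.015,"wx":0,"wy":0,"wz":0,"claw":0},{"x":0,"y":0,"z":0.02,"wx":0,"wy":0,"wz":0,"claw":0},{"x":0,"y":0,"z":0.02,"wx":0,"wy":0,"wz":0,"claw":0},{"x":0,"y":0,"z":0.02,"wx":0,"wy":0,"wz":0,"claw":0},{"x":0,"y":0,"z":0.015,"wx":0,"wy":0,"wz":0,"claw":0},{"x":0,"y":0,"z":0,"wx":0,"wy":0,"wz":0,"claw":0},{"x":0,"y":0,"z":0,"wx":0,"wy":0,"wz":0,"claw":0}]'

```text
clock: 14.7
tcp_pos: [0.5163, -0.2252, 0.2593]
tool_rot: [[0.291, 0.957, -0.001], [0.957, -0.291, 0.0], [0.0, -0.001, -1.0]]
wrist_force: [0.2, -0.1, -1.5]
grip_width: 0.207
```

```bash
python3 - <<'E'
from h import *
np.set_printoptions(precision=4,suppress=True)
s,im=snap('wrist','w7.png');_,i2=snap('side','side7.png');_,i3=snap('scene','scene7.png');print(s['clock'],s['tcp_pos'],s['tool_rot'])
R=np.array(s['tool_rot']);print(R.T@np.array([.5162-s['tcp_pos'][0],-.2245-s['tcp_pos'][1],0]),np.degrees(np.arctan2(R[1,0],R[0,0])))
f=lambda a:cv2.resize(a,(400,300),interpolation=cv2.INTER_CUBIC)
cv2.imwrite('pics/m7.png',np.vstack([np.hstack([im[120:420,120:520],f(i2[60:240,280:520])]),np.hstack([f(i3[180:360,120:360]),f(i2)])])[:,:,::-1])
E
```

```text
14.7 [ 0.5163 -0.2252  0.2593] [[ 0.2913  0.9566 -0.0008]
 [ 0.9566 -0.2913  0.0004]
 [ 0.0002 -0.0009 -1.    ]]
[ 0.0006 -0.0003  0.    ] 73.06372040548197
```

View pics/m7.png

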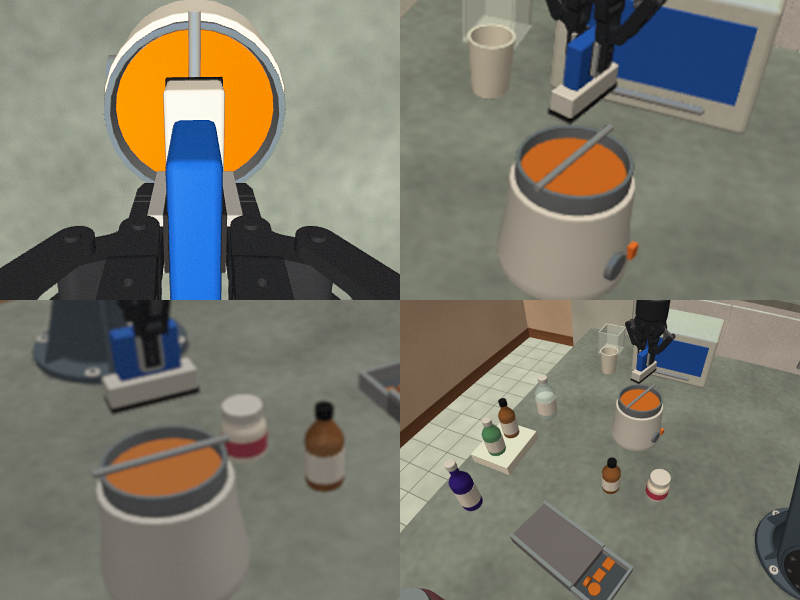

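The composite shows the block centred over and parallel to the bar (both at x≈195 in the wrist crop), jar and bottle upright, and the chips in the tray. I descend the rest.

Emit:
apply_moves --targets '[{"x":0,"y":0,"z":0.01,"wx":0,"wy":0,"wz":0,"claw":0},{"x":0,"y":0,"z":0.012,"wx":0,"wy":0,"wz":0,"claw":0},{"x":0,"y":0,"z":0.01,"wx":0,"wy":0,"wz":0,"claw":0},{"x":0,"y":0,"z":0.008,"wx":0,"wy":0,"wz":0,"claw":0},{"x":0,"y":0,"z":0.006,"wx":0,"wy":0,"wz":0,"claw":0},{"x":0,"y":0,"z":0.004,"wx":0,"wy":0,"wz":0,"claw":0},{"x":0,"y":0,"z":0.0025,"wx":0,"wy":0,"wz":0,"claw":0},{"x":0,"y":0,"z":0,"wx":0,"wy":0,"wz":0,"claw":0},{"x":0,"y":0,"z":0,"wx":0,"wy":0,"wz":0,"claw":0},{"x":0,"y":0,"z":0,"wx":0,"wy":0,"wz":0,"claw":0},{"x":0,"y":0,"z":0,"wx":0,"wy":0,"wz":0,"claw":0}]'

```text
clock: 15.77
tcp_pos: [0.5165, -0.2256, 0.2072]
tool_rot: [[0.293, 0.956, 0.001], [0.956, -0.293, -0.0], [-0.0, 0.001, -1.0]]
wrist_force: [-0.4, 0.0, -1.5]
grip_width: 0.205
```

```bash
python3 - <<'E'
from h import *
np.set_printoptions(precision=4,suppress=True)
s,im=snap('wrist','w8.png');_,i2=snap('side','side8.png');_,i3=snap('scene','scene8.png');print(s['clock'],s['tcp_pos'],s['tool_rot'],s['wrist_force'])
R=np.array(s['tool_rot']);print(R.T@np.array([.5162-s['tcp_pos'][0],-.2245-s['tcp_pos'][1],0]),np.degrees(np.arctan2(R[1,0],R[0,0])))
f=lambda a:cv2.resize(a,(400,300),interpolation=cv2.INTER_CUBIC)
cv2.imwrite('pics/m8.png',np.vstack([np.hstack([im[120:420,120:520],f(i2[90:210,310:470])]),np.hstack([f(i3[210:330,150:310]),f(i2)])])[:,:,::-1])
E
```

```text
15.7667 [ 0.5165 -0.2256  0.2072] [[ 0.2927  0.9562  0.0006]
 [ 0.9562 -0.2927 -0.0004]
 [-0.0002  0.0007 -1.    ]] [-0.3555  0.0176 -1.4551]
[ 0.001  -0.0007 -0.    ] 72.98217018277289
```

View pics/m8.png

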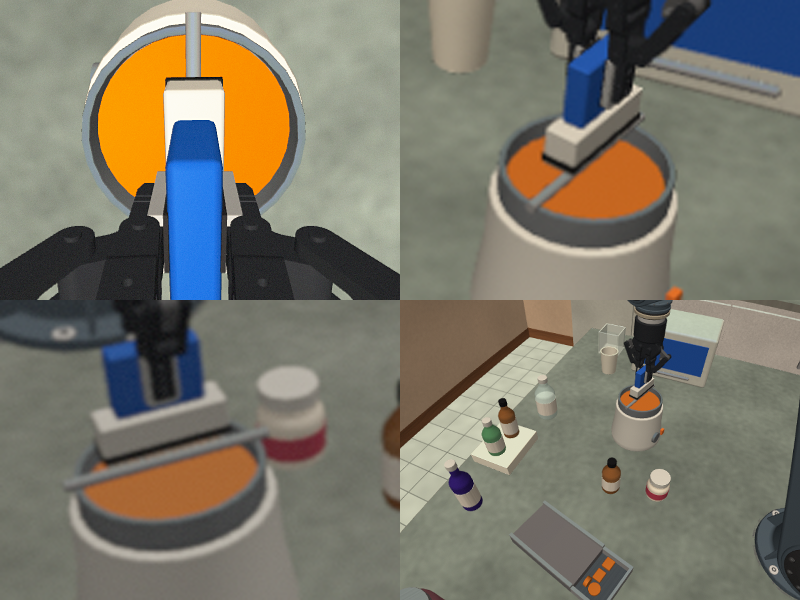

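The block hovers level above the bar with a clear gap, centred in every view, and jar, bottle and chips are as wanted.

```bash
python3 -c "
from rig import arm
arm.hand_in();s=arm.state();print(s['clock'],s['tcp_pos'],s['wrist_force'],s['grip_width'])"
```

```text
the job is handed in; nothing more can be done
the job is handed in; nothing more can be done
```

I picked up the scraper by its blue grip and swept all four wax chips off the slab into the catch tray with the block alone. I then carried it over the jar and bottle to the warmer and handed the job in at about 15.9 s, still holding it above the bar.

- **Scraper over the bar:** the measured pose puts the underside about 10 mm above the bar. It is within about 1 mm of centre, parallel to the bar to about 0.2°, and upright to within 0.1°.
- **Contact:** the last pictures show a clear gap all along the bar. The wrist force was about 1.5 N, roughly the scraper's own weight.
- **Chips, jar and bottle:** the four chips lie in the tray, one tilted when last seen close up. The cream jar and amber bottle are standing and look unmoved.
- **Failed or disagreeing checks:**
  - The first two move calls were refused because keys were missing, so nothing moved.
  - The first bar fit had an outlier and I redid it.
  - The scraper's turn read −26° from the fixed cameras and −20° from the wrist camera. I used −20°, and the grip closed cleanly.
- **Not checked:** the state could not be read after hand-in, so the last numbers are from just before it.

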